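Show a stitching template to the bench reader

ROBOT

A 6-joint arm with a two-finger parallel gripper is mounted at the origin on the work surface. World frame = base frame: x ahead of the robot, y to its left, z up, the work surface at z = 0. Lengths are in m, angles in rad, forces in N, time in s.
With the tool pointing down it reaches from about 0.225 to 0.875 m from the base axis. Payload 3.4 kg.
Tool frame: the origin (TCP) lies on the centre line of the jaws, within the pads' length; the fingertips stand 8 mm ahead of it and the grasp point (between the pads) lies 11 mm behind it; x points along the fingers, y is the direction in which the jaws open and shut, and the axes are right-handed (so a half turn about x gives the same grasp; the last joint's range is limited). The gripper opens to 85 mm and grips with 20 to 120 N. Pads are 22 mm wide; open, the fingers measure 114 mm over their backs; the gripper's body (76 mm by 85 mm) begins 54 mm behind the grasp point. The pads swing forward as they close: fully open they stand 13 mm farther back than shut.
Start: joints at [1.117, 0.276, 1.505, -0, 1.361, -0.121], TCP at [0.188, 0.543, 0.239] pointing down, gripper open.
Joint ranges: [-2.89, 2.89], [-0.75, 2.08], [0.22, 2.7], [-1.18, 4.32], [0.11, 2.71], [-2.7, 2.7]. Speed limits (rad/s): [2.57, 2.57, 3.14, 3.14, 3.14, 3.14].

INTERFACE

Orientations are given as a unit quaternion [w, x, y, z].
In Python, from workcell import arm, eyes, order, models gives the robot as it stands.
- The arm moves only by the shell command python3 -m inch 'ROWS'. ROWS is a JSON object of lists of equal length, an entry for each row: "dr": the turn, a rotation vector about the tool's x, y, z in units of pi/2 rad (1.0 is pi/2 rad), a list of three; "translation": the shift along the tool's x, y, z in units of 40 mm (1.0 is 40 mm), a list of three; "jaw": the opening, from -1 (shut) to 1 (fully open). In form: {"dr": [[rx, ry, rz], ...], "translation": [[dx, dy, dz], ...], "jaw": [jaw, ...]}. A call has 1 to 12 rows; each row shifts and turns the commanded pose from where the row before left it, along the tool's axes as they then stand; what a row does not reach is not made up. A row lasts 1/12 s, in which the tool goes at most 41.7 mm and 7.16 degrees, less where a joint would pass 70% of its speed; a pose out of reach is approached as far as the arm can. A call with a number of a shift or a turn outside -1 to 1 is refused whole. A call with a gripper value outside its range is refused whole. The fingers move at their own pace and stop on an object; the grip force is fixed at half the most. Time passes only in rows, so rows that do not move let the fingers close. It gives the time, the measured TCP pose, the force and the opening at its end, in the units of the state.
- arm.sense(): the state, without advancing time (a new reading comes with each control period).
- eyes.camera(name): name is "scene" or "side" or "wrist"; returns a dict with "color" (400x640x3 uint8, red, green, blue), "z_map" (400x640 float32, m along the optical axis (not along the pixel's ray), 0 where there is no reading), "fx", "fy", "cx", "cy" (pixels), "R" (3x3) and "t" (3): a world point X has camera coordinates R X + t. Camera axes: x right, y down, z forward; pixel columns grow to the right and rows downward; lengths in m; the calibration is good to about 2 mm. The wrist camera is an equidistant fisheye: a pixel r from the principal point sees the ray r / f radians off the axis. A picture is of the moment at which its call begins.
- order.sign_off(): hands the job in, once; it reports no verdict.
Trained networks look in the newest picture that a camera, given by its name, has taken for a name from the list of things; names that differ only in an ending like _2 or _b are one class to them, and where a whole thing is asked for, a point or a joint stands for the part that bears it (a point fixed in the world has none). Each returns a list of dicts, best first, with "p" (0 to 1); they miss things now and then, are a little off and sometimes report something else, mostly with a low value. They report only what shows in the picture. A call takes as long as a camera call. They do not tell look-alikes from the thing itself.
- models.find_in(label, camera): "pixel" ([row, column] in pixels, amid what is visible of it).
- models.place_of(label, camera): "pixel" ([row, column] in pixels: a listed point, or the origin of a listed thing).
The state is a dict: "t": time; "joint_positions": joint angles; "qd": joint speeds; "joint_efforts": joint torques, N m; "tcp_pos": TCP position; "tcp_rot": TCP orientation; "contact_force": force on the tool from outside, world axes, zero at the start; "ft_torque": the same for the moment, N m; "opening": opening from 0.0 (shut) to 1.0 (fully open).
Only numpy, scipy, OpenCV 4.12 (cv2) and the standard library are available. Lean on these libraries where they do the work, as an engineer would, in place of code of your own. Each camera call takes 0.05 s, during which the arm holds its last target.

TASK

Take the notched clear stitching template out of the wooden stand, pinching it only by its clear end so that the frosted label end is never touched. Hold it up at the bench reader's reading spot with the label facing up, squarely into the slanted lens, and its long edge level; finish while still holding it there, still and touching nothing else. Leave everything else where it is.

Things in the scene. Friction and masses are not known exactly. Their poses are not given: they have to be found in the camera images.
- template: Stitching template: rigid acrylic plate 120 (x) x 6 (y) x 60 (z) mm, 50 g, upright on a long edge in any one slot of the stand, lower 20 mm inside it. Origin: middle of the lower edge; z up, x to the frosted end (x = 20 to 60 mm). Hold it by the clear end, x = -60 to 20. Its only notch, 10 (x) x 12 (z) mm, is at the frosted end's upper corner: at the right, seen from the label side (-y).
- frosted_end: The white frosted end, firmly part of the template (its x = +20 to +60 mm), with the notched corner; a paper label with dark bars covers most of its -y face, the other face is bare. Same origin and axes as template.
- label (a point): Centre of the label face, on the template at x = +38, y = -3, z = +30 mm. The label looks along the template's -y.
- label_ahead (a point): A point in the air 150 mm straight out from the label (template x = +38, y = -153, z = +30 mm). It coincides with the lens when the label is presented perfectly.
- stand: Fixed light wooden stand 130 (x) x 160 (y) x 30 (z) mm at any yaw; origin: centre of its underside, on the table. Three open-topped slots along x at y = -55, 0, +55 mm, 7.6 mm wide, floors 10 mm above the table. Each holds one upright plate, centred, parallel to the slot; neighbouring plates' faces are 49 mm apart. Plates lift straight up.
- reader: Fixed bench label reader beyond the stand: dark round foot 120 mm across, 14 mm thick, 18 mm post, 355 mm tall overall, black head 50 x 70 x 50 mm with a round lens at the robot's side of the post. Origin: the point of the table right below the reading spot, 166 mm before the post; +x runs to the post, z up. The lens looks along -x and down, 45 degrees below level.
- lens (a point): Centre of the lens, in the reader's frame at x = +106, y = 0, z = +320 mm.
- reading_spot (a point): The reading spot, a point in the air 150 mm from the lens along its line of sight, in the reader's frame at x = 0, y = 0, z = +214 mm. The label's centre belongs here, facing back up the line of sight: label normal 45 degrees up and towards the reader's +x.
- short_template: Bystander in another slot: clear plate 85 x 6 x 55 mm without frosted end or notch. Origin: middle of its lower edge.
- pattern_board: Bystander in another slot: brown board 115 x 6 x 50 mm, no notch. Origin: middle of its lower edge.
- mallet: Bystander: wooden mallet standing on its head, 54 mm across, 165 mm tall, to the left. Origin at its underside.
- spool: Bystander: tan spool, 44 mm across, 50 mm tall, to the left. Origin at its underside.
- rivet_jar: Bystander: glass jar, 56 mm across, 65 mm tall, to the right. Origin at its underside.
- punch: Bystander: upright steel and brass punch, 22 mm across, 120 mm tall, to the right. Origin at its underside.
There are look-alikes about, which are no part of the job. There is more than one size of the stand; the job needs the largest.

How it is judged:
By the outcome, as a careful person would: the job done as asked, in the order asked, and still so for the second after the job is handed in, while the arm keeps its last pose, push and grip.
It also fails if it takes over 35 s, if anything falls off the work surface, if the arm or the gripper's body presses on something with over 40 N, if the wrist force passes 120 N, or if a joint passes its speed limit or range.

## Working session

There is one attempt and no reset: what is moved stays moved. The work goes in short steps, Python scripts to look and compute and a shell command to move; the robot and the scene stay as the last step left them, time stands still between calls to the robot, and variables do not carry over. Pictures are saved under pics/ and viewed, and the job is handed in when it is done.

```bash
ls; mkdir -p pics; python3 - <<'E'
from workcell import arm, eyes, order, models
import cv2, json, numpy as np
s=arm.sense(); print(s)
for n in ["scene","side","wrist"]:
    c=eyes.camera(n); cv2.imwrite(f"pics/{n}0.png",c["color"][:,:,::-1])
    np.savez(f"{n}0.npz",**c)
    print(n,c["fx"],c["fy"],c["cx"],c["cy"],np.round(c["R"],3).tolist(),np.round(c["t"],3))
    for l in ["template","frosted_end","label","stand","lens","reader","short_template","pattern_board"]:
        print(l,[(np.round(d["pixel"]).tolist(),round(d["p"],2)) for d in models.find_in(l,n)[:4]],[(np.round(d["pixel"]).tolist(),round(d["p"],2)) for d in models.place_of(l,n)[:4]])
E
```

```text
pics
{'t': 0.0, 'joint_positions': array([ 1.11700575e+00,  2.76586725e-01,  1.50612684e+00,  1.93626851e-05,
        1.36067502e+00, -1.21012139e-01]), 'qd': array([ 0.0012505 ,  0.00119736, -0.00134787,  0.00172015,  0.00039508,
       -0.00199173]), 'joint_efforts': array([-5.36069147e-04, -4.16784096e+01, -2.45801371e+01, -3.15469160e-04,
        1.11698429e-02,  2.07694129e-06]), 'tcp_pos': array([0.18761893, 0.54299807, 0.23844691]), 'tcp_rot': array([ 0.69715416,  0.11650716,  0.69752697, -0.11772119]), 'contact_force': array([0.76009264, 0.88573125, 0.22667188]), 'ft_torque': array([ 0.00101519,  0.05411976, -0.02359207]), 'opening': 1.0001819172401207}
scene 475.91894146641727 475.91894146641727 317.80788813017074 201.59106351600227 [[0.845, 0.535, -0.006], [0.38, -0.608, -0.697], [-0.377, 0.587, -0.717]] [-0.473 -0.091  1.457]
template [([277.0, 278.0], 0.77)] [([289.0, 279.0], 0.56)]
frosted_end [([283.0, 261.0], 0.6)] [([288.0, 281.0], 0.7)]
label [([273.0, 277.0], 0.69)] [([276.0, 259.0], 0.7)]
stand [([226.0, 345.0], 0.73), ([382.0, 298.0], 0.64), ([266.0, 276.0], 0.58)
[... 937 characters left out ...]
5), ([348.0, 392.0], 0.94), ([231.0, 321.0], 0.75)]
lens [([242.0, 392.0], 0.75)] [([196.0, 380.0], 0.57)]
reader [([236.0, 395.0], 0.94)] []
short_template [([276.0, 308.0], 0.69)] [([282.0, 307.0], 0.64), ([294.0, 319.0], 0.39)]
pattern_board [([264.0, 294.0], 0.53)] [([270.0, 294.0], 0.67)]
wrist 309.70691628693146 309.70691628693146 321.37863288261343 197.1968723149247 [[0.328, 0.945, -0.0], [0.894, -0.311, 0.324], [0.306, -0.107, -0.946]] [-0.575 -0.041  0.381]
template [([349.0, 254.0], 0.17)] []
frosted_end [] []
label [] []
stand [([395.0, 183.0], 0.74), ([362.0, 94.0], 0.6)] []
lens [] []
reader [([390.0, 76.0], 0.65)] []
short_template [] []
pattern_board [([372.0, 90.0], 0.62)] []
```

```bash
python3 - <<'E'
import cv2
for n in ["scene","side"]:
    i=cv2.imread(f"pics/{n}0.png"); 
    cv2.imwrite(f"pics/{n}0b.png",cv2.resize(i[140:400,180:480],None,fx=2.6,fy=2.3,interpolation=3)[:600,:800])
E
```

```text
(no output)
```

View pics/scene0.png

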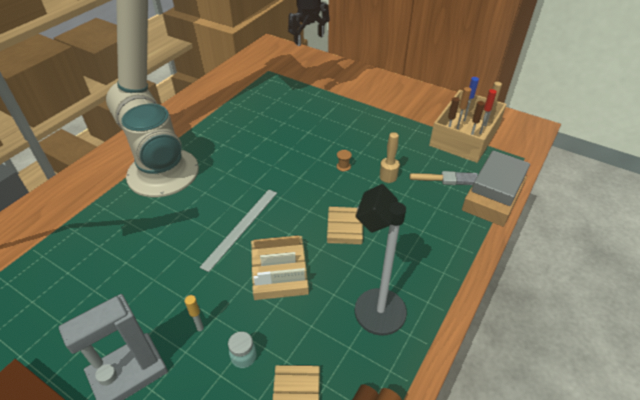

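View pics/side0.png

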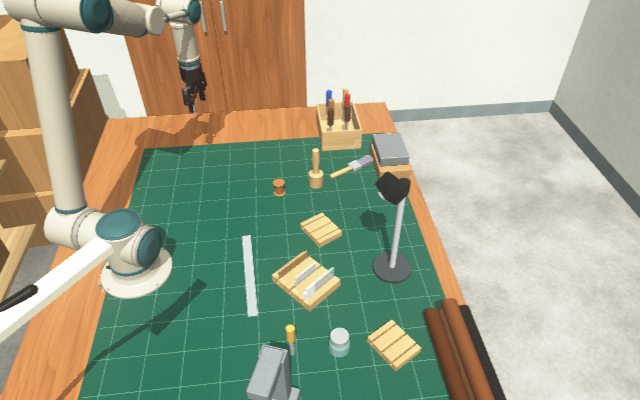

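View pics/wrist0.png

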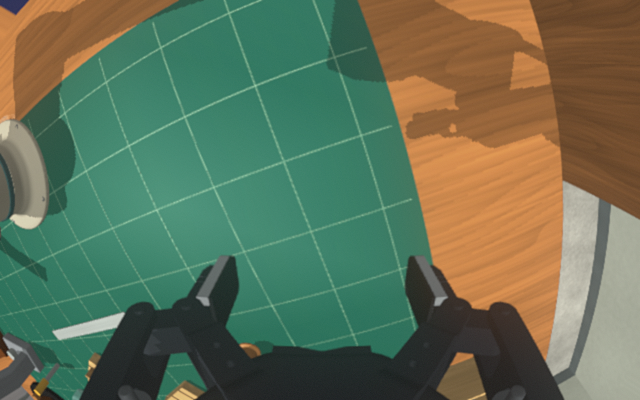

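```bash
python3 - <<'E'
import cv2
for n,(r0,r1,c0,c1) in {"scene":(220,320,230,350),"side":(240,315,260,360)}.items():
    i=cv2.imread(f"pics/{n}0.png"); 
    cv2.imwrite(f"pics/{n}0z.png",cv2.resize(i[r0:r1,c0:c1],None,fx=6,fy=6,interpolation=cv2.INTER_CUBIC))
E
```

```text
(no output)
```

View pics/scene0z.png

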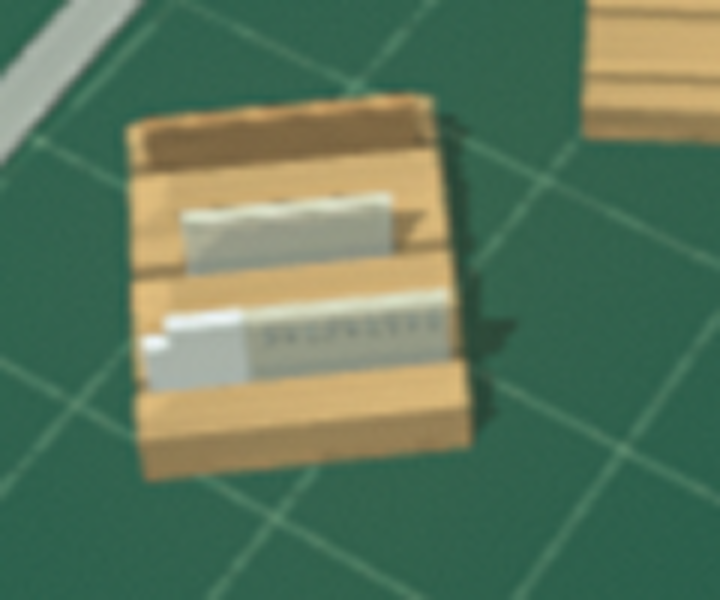

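View pics/side0z.png

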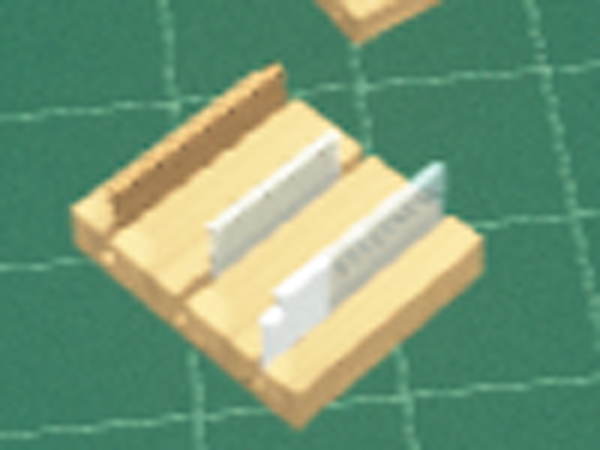

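The template is in the slot facing the scene camera. Its frosted, notched end is at scene (284,257), and only the bare white face shows, so the label faces the middle of the stand. Next I measure the poses.

```bash
cat > h.py <<'E'
import numpy as np, cv2
def cloud(c):
    h,w=c["z_map"].shape; v,u=np.mgrid[:h,:w]; z=c["z_map"]
    P=np.stack([(u-c["cx"])/c["fx"]*z,(v-c["cy"])/c["fy"]*z,z],-1)
    X=(P-c["t"])@c["R"]; X[z==0]=np.nan; return X
def proj(c,X):
    q=np.asarray(X)@c["R"].T+c["t"]; return np.stack([q[...,0]/q[...,2]*c["fx"]+c["cx"],q[...,1]/q[...,2]*c["fy"]+c["cy"]],-1)
def ray(c,u,v):
    d=np.array([(u-c["cx"])/c["fx"],(v-c["cy"])/c["fy"],1])@c["R"]; return -c["t"]@c["R"],d
E
python3 - <<'E'
from h import *
for n,(r0,r1,c0,c1) in {"scene":(225,310,240,320),"side":(240,315,262,350)}.items():
    c=dict(np.load(n+"0.npz")); X=cloud(c)
    t=X[r0:r1,c0:c1].reshape(-1,3); tab=t[np.abs(t[:,2])<0.012]; print(n,"table z",np.median(tab[:,2]))
    m=t[(t[:,2]>0.02)&(t[:,2]<0.04)]; hi=t[t[:,2]>.045]
    rect=cv2.minAreaRect(m[:,:2].astype(np.float32)*1000); print("top",len(m),rect,np.median(m[:,2]))
    print("hi",len(hi),np.round(hi[::max(1,len(hi)//25)],3).tolist())
    def P(u,v,z):
        o,d=ray(c,u,v); return np.round(o+d*(z-o[2])/d[2],4)
    if n=="scene":
        f=lambda x,y:(230+x/6,220+y/6)
        for nm,x,y,z in [("topFL",138,393,.03),("topFR",468,362,.03),("botFL",143,480,0),("botFR",472,446,0),("back L",130,128,.03),("tmplTopR",447,292,.07),("tmplTopfrost",165,316,.07),("slotfrost",150,390,.03),("slotclear",447,360,.03)]:
            print(nm,P(*f(x,y),z))
    else:
        f=lambda x,y:(260+x/6,240+y/6)
        for nm,x,y,z in [("topnear",297,392,.03),("topR",484,240,.03),("topL",73,210,.03),("botnear",300,428,0),("botR",484,270,0),("tmplTopclear",440,165,.07),("tmplTopfrostnotch",276,292,.07),("slotfrost",263,368,.03),("slotclear",443,222,.03)]:
            print(nm,P(*f(x,y),z))
    X2=cloud(c)
    # reader
    if n=="scene": px={"foot":(381,311),"headc":(381,208)}
    else: px={"foot":(392,266),"headc":(393,190)}
    for k,(u,v) in px.items(): print(k,X2[v,u])
E
```

```text
scene table z 0.0003115043757778342
top 1850 ((513.5419311523438, -111.43228149414062), (129.96929931640625, 165.22659301757812), 39.181556701660156) 0.029470309785309394
hi 880 [[0.504, -0.046, 0.06], [0.469, -0.072, 0.057], [0.459, -0.086, 0.061], [0.438, -0.104, 0.061], [0.506, -0.051, 0.051], [0.486, -0.066, 0.049], [0.483, -0.07, 0.047], [0.515, -0.105, 0.063], [0.536, -0.096, 0.063], [0.537, -0.094, 0.058], [0.538, -0.096, 0.057], [0.537, -0.094, 0.05], [0.538, -0.096, 0.048], [0.496, -0.13, 0.049], [0.551, -0.15, 0.072], [0.554, -0.15, 0.07], [0.54, -0.162, 0.07], [0.518, -0.18, 0.07], [0.582, -0.13, 0.06], [0.559, -0.147, 0.058], [0.539, -0.167, 0.063], [0.505, -0.187, 0.058], [0.572, -0.141, 0.053], [0.547, -0.159, 0.052], [0.539, -0.164, 0.047], [0.513, -0.185, 0.045]]
topFL [ 0.503  -0.1975  0.03  ]
topFR [ 0.6056 -0.1157  0.03  ]
botFL [ 0.5149 -0.2146  0.    ]
botFR [ 0.6172 -0.1317  0.    ]
back L [ 0.4168 -0.0917  0.03  ]
tmplTopR [ 0.5966 -0.1154  0.07  ]
tmplTopfrost [ 0.5102 -0.183   0.07  ]
slotfrost [ 0.5061 -0.1938  0.03  ]
slotclear [ 0.598  -0.1193  0.03  ]
foo
[... 575 characters left out ...]
4, 0.07], [0.569, -0.134, 0.066], [0.571, -0.141, 0.069], [0.581, -0.136, 0.057], [0.487, -0.137, 0.063], [0.549, -0.157, 0.074], [0.568, -0.141, 0.047], [0.552, -0.158, 0.061], [0.546, -0.162, 0.058], [0.543, -0.161, 0.048], [0.533, -0.174, 0.056], [0.514, -0.188, 0.064], [0.514, -0.189, 0.052]]
topnear [ 0.5185 -0.2128  0.03  ]
topR [ 0.6192 -0.1337  0.03  ]
topL [ 0.4176 -0.0913  0.03  ]
botnear [ 0.5194 -0.2123  0.    ]
botR [ 0.6206 -0.1292  0.    ]
tmplTopclear [ 0.5988 -0.1166  0.07  ]
tmplTopfrostnotch [ 0.5121 -0.1839  0.07  ]
slotfrost [ 0.5037 -0.1973  0.03  ]
slotclear [ 0.6005 -0.1202  0.03  ]
foot [ 0.78375085 -0.09540002  0.02597077]
headc [ 0.74722208 -0.12248588  0.36276777]
```

```bash
python3 - <<'E'
import cv2
for n,(r0,r1,c0,c1) in {"scene":(175,340,345,415),"side":(165,285,365,420)}.items():
    i=cv2.imread(f"pics/{n}0.png"); 
    s=3.6 if n=="scene" else 5
    cv2.imwrite(f"pics/{n}0r.png",cv2.resize(i[r0:r1,c0:c1],None,fx=s,fy=s,interpolation=cv2.INTER_CUBIC))
E
```

```text
(no output)
```

View pics/scene0r.png

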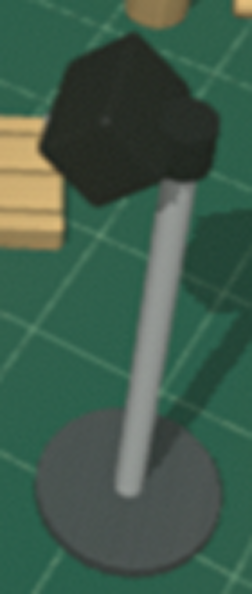

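View pics/side0r.png

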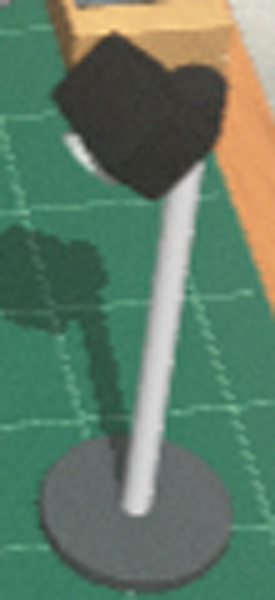

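```bash
python3 - <<'E'
from h import *
from scipy.optimize import least_squares
for n in ["scene","side"]:
    c=dict(np.load(n+"0.npz")); X=cloud(c); C=c["color"].astype(int)
    T=X.reshape(-1,3)
    print(n,"cam",-c["R"].T@c["t"])
    m=(np.abs(X[...,0]-.79)<.12)&(np.abs(X[...,1]+.09)<.12)
    dark=(C.max(-1)-C.min(-1)<25)&(C.max(-1)<140)
    foot=m&dark&(X[...,2]<.03)&(X[...,2]>0.004)
    p=X[foot]; print(len(p))
    # circle by pixel blob at z=.014
    mm=foot.astype(np.uint8); mm=cv2.morphologyEx(mm,cv2.MORPH_CLOSE,np.ones((7,7)))
    k,l,st,ce=cv2.connectedComponentsWithStats(mm); b=1+np.argmax(st[1:,4]); v,u=np.nonzero(l==b)
    print("blob",st[b])
    o=-c["t"]@c["R"]; d=np.stack([(u-c["cx"])/c["fx"],(v-c["cy"])/c["fy"],np.ones(len(u))],-1)@c["R"]
    q=o+d*((.014-o[2])/d[:,2])[:,None]
    print("minCircle",cv2.minEnclosingCircle((q[:,:2]*1000).astype(np.float32)), "mean",q[:,:2].mean(0),"rect",cv2.minAreaRect((q[:,:2]*1000).astype(np.float32)), cv2.fitEllipse(cv2.convexHull((q[:,:2]*1000).astype(np.float32))))
    hd=m|((np.abs(X[...,0]-.75)<.15)&(np.abs(X[...,1]+.1)<.15)); hd&=X[...,2]>.25
    h=X[hd]; h=h[np.all(np.isfinite(h),1)]; print("head",len(h),h.mean(0),h.min(0),h.max(0), np.linalg.norm(h.mean(0)[:2]))
    post=m&(X[...,2]>.05)&(X[...,2]<.27); pp=X[post]; print("post",len(pp),np.median(pp,0))
    np.save(n+"head.npy",h)
    # RANSAC planes
    rng=np.random.default_rng(0); r=h.copy()
    for _ in range(4):
        best=0
        for i in range(2000):
            a=r[rng.choice(len(r),3,False)]; nn=np.cross(a[1]-a[0],a[2]-a[0]); L=np.linalg.norm(nn)
            if L<1e-5: continue
            nn/=L; s=np.abs((r-a[0])@nn)<.003
            if s.sum()>best: best=s.sum(); bs=s
        g=r[bs]; ctr=g.mean(0); nn=np.linalg.svd(g-ctr)[2][2]; nn*=np.sign(nn@(o-ctr)); print("plane",best,np.round(nn,3),"yaw",np.degrees(np.arctan2(nn[1],nn[0])),np.round(ctr,3)); r=r[~bs]
        if len(r)<40: break
E
```

```text
scene cam [ 0.98309602 -0.65766869  0.97836709]
1693
blob [ 355  288   51   47 1734]
minCircle ((786.2476806640625, -87.62515258789062), 61.37755584716797) mean [ 0.78764867 -0.09199796] rect ((785.1332397460938, -87.90803527832031), (115.80255126953125, 121.62413787841797), 25.052091598510742) ((785.7113647460938, -87.5667724609375), (117.65339660644531, 122.23373413085938), 18.35763931274414)
head 1857 [ 0.76233329 -0.10204791  0.34648839] [ 0.71056888 -0.13460984  0.25015481] [ 0.80051962 -0.05547245  0.37767277] 0.7691331628871337
post 544 [ 0.78693293 -0.09152019  0.17224915]
plane 599 [0.672 0.16  0.723] yaw 13.368418377009776 [ 0.765 -0.095  0.362]
plane 446 [ 0.228 -0.974  0.016] yaw -76.83137193471116 [ 0.756 -0.127  0.344]
plane 336 [-0.686 -0.18   0.705] yaw -165.2687622043202 [ 0.732 -0.098  0.361]
plane 247 [ 0.603 -0.794 -0.076] yaw -52.8178181314758 [ 0.789 -0.093  0.305]
side cam [ 0.46212519 -1.02456524  1.1754415 ]
845
blob [373 252  38  31 938]
minCircle ((786.8178100585938, -88.11077117919922), 62.139686584472656) mean [ 0.78533752 -0.08930033] rect ((784.5377807617188, -88.21183776855469), (121.00414276123047, 114.31896209716797), 75.77769470214844) ((785.6126708984375, -87.96745300292969), (117.14771270751953, 122.93547821044922), 169.33489990234375)
head 845 [ 0.7553402  -0.10314014  0.3474179 ] [ 0.71366824 -0.1373837   0.25091764] [ 0.80363772 -0.05633476  0.37976399] 0.762349462032698
post 331 [ 0.78510534 -0.09020016  0.16826897]
plane 342 [-0.675 -0.191  0.713] yaw -164.22335873188797 [ 0.737 -0.099  0.362]
plane 184 [ 0.249 -0.969 -0.007] yaw -75.58669632214632 [ 0.762 -0.125  0.345]
plane 102 [ 0.14  -0.986 -0.092] yaw -81.94083230854883 [ 0.781 -0.094  0.311]
plane 83 [0.117 0.036 0.993] yaw 16.944712619545506 [ 0.782 -0.085  0.356]
```

```bash
cat >> h.py <<'E'
from scipy.spatial.transform import Rotation as Ro
def Rq(q): return Ro.from_quat([q[1],q[2],q[3],q[0]])
ys=np.radians(39.2); c0=np.array([.5135,-.1114]); 
tx=-np.array([np.cos(ys),np.sin(ys),0]); ty=np.array([-tx[1],tx[0],0]); 
T0=np.array([*(c0+.055*ty[:2]),.010])
yr=np.radians(14.2); F=np.array([.7856,-.0878,0]); d=np.array([np.cos(yr),np.sin(yr),0]); e=np.array([-d[1],d[0],0]); Z=np.array([0,0,1.])
spot=F-.166*d+.214*Z; lens=F-.06*d+.32*Z; n=(d+Z)/2**.5
def delta(s,pos,Rt):
    R=Rq(s["tcp_rot"]); 
    rv=(R.inv()*Rt).as_rotvec()/(np.pi/2); tr=R.inv().apply(pos-s["tcp_pos"])/.04
    print("t",round(s["t"],2),"turn",np.round(rv,3),"shift(now axes)",np.round(tr,3),"shift(goal axes)",np.round(Rt.inv().apply(pos-s["tcp_pos"])/.04,3),"world mm",np.round((pos-s["tcp_pos"])*1000,1))
def Rxy(x,y): return Ro.from_matrix(np.stack([x,y,np.cross(x,y)],1))
E
python3 - <<'E'
from h import *
from workcell import arm
s=arm.sense(); print(Rq(s["tcp_rot"]).as_matrix().round(3)); print(T0,spot,lens)
g=T0-.025*tx; g[2]=.25
for sg in (1,-1):
    delta(s,g,Rxy(-Z,sg*ty))
    zf=np.cross(e,-n); delta(s,spot,Rxy(-zf,-sg*n))
# lens detector rays
for nme,(v,u) in {"scene":(211,363),"side":(196,380)}.items():
    c=dict(np.load(nme+"0.npz")); print(nme,"pred lens",proj(c,lens),"spot",proj(c,spot), "tmpl pts",proj(c,T0+np.array([-.06*tx+.06*Z,.05*tx+.06*Z,.06*tx+.02*Z])).round(1).tolist())
E
```

```text
[[ 0.     0.327  0.945]
 [ 0.     0.945 -0.327]
 [-1.     0.    -0.   ]]
[ 0.54826161 -0.15402195  0.01      ] [ 0.62467207 -0.12852103  0.214     ] [ 0.72743328 -0.10251844  0.32      ]
t 2.55 turn [ 1.353 -0.    -0.   ] shift(now axes) [ -0.268 -13.005  14.541] shift(goal axes) [-0.267 19.207  3.413] world mm [ 379.8 -681.7   10.7]
t 2.55 turn [-1.286 -0.533 -0.288] shift(now axes) [  0.632 -12.31   15.81 ] shift(goal axes) [  5.02   -4.124 -18.965] world mm [ 436.8 -672.   -25.3]
t 2.55 turn [-0.647  0.    -0.   ] shift(now axes) [ -0.268 -13.005  14.541] shift(goal axes) [ -0.267 -19.207  -3.413] world mm [ 379.8 -681.7   10.7]
t 2.55 turn [ 0.597 -0.247  0.458] shift(now axes) [  0.632 -12.31   15.81 ] shift(goal axes) [ 5.02   4.124 18.965] world mm [ 436.8 -672.   -25.3]
scene pred lens [362.925101   214.69702026] spot [310.45077923 237.67744207] tmpl pts [[303.7, 268.5], [256.6, 273.3], [254.0, 283.6]]
side pred lens [382.37301058 197.82814609] spot [344.07376258 235.94659758] tmpl pts [[331.9, 267.5], [305.1, 289.2], [303.0, 299.8]]
```

```bash
cat >> h.py <<'E'
def wrist(q1,th,Rt,C):
    M=(Ro.from_euler('z',q1)*Ro.from_euler('y',th)).inv()*Rt*C.inv()
    a=M.as_euler('ZYZ'); 
    if a[1]<0: a=np.array([a[0]+np.pi,-a[1],a[2]+np.pi])
    return np.degrees([(a[0]+1.9-np.pi)%(2*np.pi)-1.9+np.pi if False else a[0],a[1],(a[2]+np.pi)%(2*np.pi)-np.pi])
E
python3 - <<'E'
from h import *
from workcell import arm
s=arm.sense(); q=s["joint_positions"]
W=Ro.from_euler('z',q[0])*Ro.from_euler('y',q[1]+q[2])*Ro.from_euler('ZYZ',[q[3],q[4],q[5]])
C=W.inv()*Rq(s["tcp_rot"]); print(C.as_matrix().round(3))
zf=np.cross(e,-n)
for sg in (1,-1):
  for th in (1.2,1.5,1.8,2.1):
    print(sg,th,"grasp",wrist(np.radians(-20.5),th,Rxy(-Z,sg*ty),C).round(0),"final",wrist(np.radians(-23),th,Rxy(-zf,-sg*n),C).round(0))
E
```

```text
[[ 0. -1. -0.]
 [ 0.  0. -1.]
 [ 1.  0.  0.]]
1 1.2 grasp [ -0. 111.  30.] final [ 26.  74. 144.]
1 1.5 grasp [-0. 94. 30.] final [ 30.  59. 135.]
1 1.8 grasp [-0. 77. 30.] final [ 37.  45. 123.]
1 2.1 grasp [-0. 60. 30.] final [ 53.  33. 104.]
-1 1.2 grasp [   0.  111. -150.] final [ 26.  74. -36.]
-1 1.5 grasp [   0.   94. -150.] final [ 30.  59. -45.]
-1 1.8 grasp [   0.   77. -150.] final [ 37.  45. -57.]
-1 2.1 grasp [   0.   60. -150.] final [ 53.  33. -76.]
```

```bash
python3 -m inch '{"dr":[[0,0,0],[0,0,0],[0,0,0],[0,0,0],[0,0,0],[0,0,0],[0,0,0],[0,0,0],[0,0,0],[0,0,0],[0,0,0],[0,0,0]],"translation":[[0,-0.3,0.33],[-0.02,-0.59,0.66],[-0.02,-0.59,0.66],[-0.02,-0.59,0.66],[-0.02,-0.59,0.66],[-0.02,-0.59,0.66],[-0.02,-0.59,0.66],[-0.02,-0.59,0.66],[-0.02,-0.59,0.66],[-0.02,-0.59,0.66],[-0.02,-0.59,0.66],[-0.02,-0.59,0.66]],"jaw":[-0.1,-0.1,-0.1,-0.1,-0.1,-0.1,-0.1,-0.1,-0.1,-0.1,-0.1,-0.1]}'
python3 -m inch '{"dr":[[0.07,0,0],[0.07,0,0],[0.07,0,0],[0.07,0,0],[0.07,0,0],[0.07,0,0],[0.07,0,0],[0.07,0,0],[0.07,0,0],[0.07,0,0],[0.07,0,0],[0.07,0,0]],"translation":[[0,0,0],[0,0,0],[0,0,0],[0,0,0],[0,0,0],[0,0,0],[0,0,0],[0,0,0],[0,0,0],[0,0,0],[0,0,0],[0,0,0]],"jaw":[-0.1,-0.1,-0.1,-0.1,-0.1,-0.1,-0.1,-0.1,-0.1,-0.1,-0.1,-0.1]}'
cat > st.py <<'E'
from h import *
from workcell import arm
import sys
s=arm.sense(); g=T0-.025*tx; g[2]=float(sys.argv[1])
delta(s,g,Rxy(-Z,ty)); print(np.degrees(s["joint_positions"]).round(0),s["opening"])
E
python3 st.py .20
```

```text
t: 3.55
tcp_pos: [0.3866, 0.186, 0.2485]
tcp_rot: [0.698, 0.117, 0.697, -0.117]
contact_force: [0.7, 0.2, -0.5]
opening: 0.452
t: 4.55
tcp_pos: [0.3861, 0.1876, 0.2482]
tcp_rot: [0.478, 0.521, 0.478, -0.521]
contact_force: [-0.6, 0.4, -0.1]
opening: 0.452
t 4.55 turn [ 0.509 -0.    -0.   ] shift(now axes) [1.205 5.229 7.721] shift(goal axes) [1.205 9.181 1.63 ] world mm [ 181.6 -325.8  -48.2]
[ 17.   3. 101.   0.  76.  22.] 0.45217209572342837
```

```bash
python3 -m inch '{"dr":[[0,0,0],[0,0,0],[0,0,0],[0,0,0],[0,0,0],[0,0,0],[0,0,0],[0,0,0],[0,0,0],[0,0,0],[0,0,0],[0,0,0]],"translation":[[0.1,0.44,0.64],[0.1,0.44,0.64],[0.1,0.44,0.64],[0.1,0.44,0.64],[0.1,0.44,0.64],[0.1,0.44,0.64],[0.1,0.44,0.64],[0.1,0.44,0.64],[0.1,0.44,0.64],[0.1,0.44,0.64],[0.1,0.44,0.64],[0.1,0.44,0.64]],"jaw":[-0.1,-0.1,-0.1,-0.1,-0.1,-0.1,-0.1,-0.1,-0.1,-0.1,-0.1,-0.1]}'
python3 -m inch '{"dr":[[0.073,0,0],[0.073,0,0],[0.073,0,0],[0.073,0,0],[0.073,0,0],[0.073,0,0],[0.071,0,0],[0,0,0]],"translation":[[0,0,0],[0,0,0],[0,0,0],[0,0,0],[0,0,0],[0,0,0],[0,0,0],[0,0,0]],"jaw":[-0.1,-0.1,-0.1,-0.1,-0.1,-0.1,-0.1,-0.1]}'
python3 st.py .20
python3 - <<'E'
from h import *
from workcell import eyes
for nm in ["wrist","scene","side"]:
    c=eyes.camera(nm); np.savez(nm+"1.npz",**c); cv2.imwrite(f"pics/{nm}1.png",c["color"][:,:,::-1])
E
```

```text
t: 5.55
tcp_pos: [0.5722, -0.1373, 0.1999]
tcp_rot: [0.479, 0.52, 0.479, -0.52]
contact_force: [0.9, -0.0, -0.3]
opening: 0.445
t: 6.22
tcp_pos: [0.5716, -0.1358, 0.2001]
tcp_rot: [0.238, 0.666, 0.239, -0.666]
contact_force: [0.1, 0.4, 0.4]
opening: 0.448
t 6.22 turn [ 0.002 -0.     0.   ] shift(now axes) [ 0.001 -0.016  0.116] shift(goal axes) [ 0.001 -0.016  0.116] world mm [-4.  -2.4 -0.1]
[-20.  18.  88.   0.  73.  30.] 0.4478795371550829
```

View pics/wrist1.png

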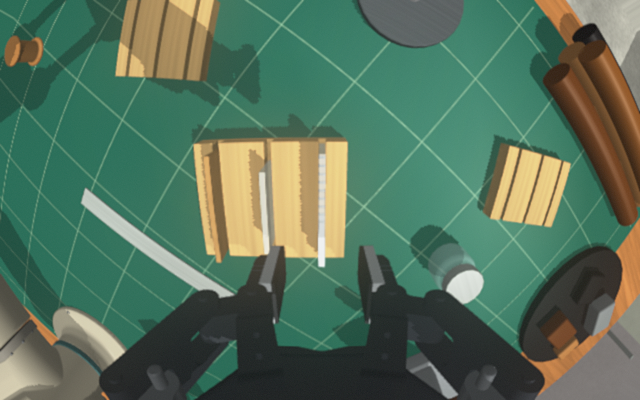

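View pics/side1.png

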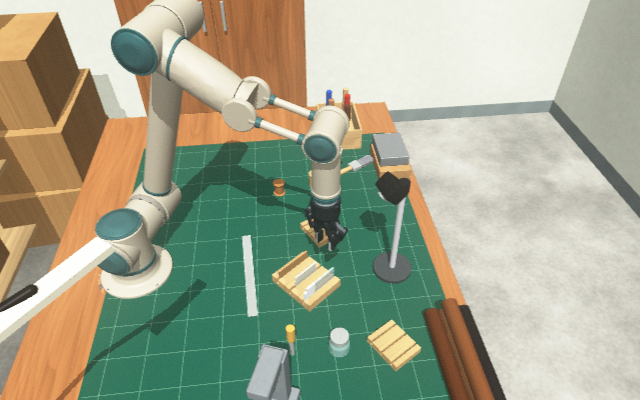

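The wrist view shows the template edge-on at column ~322 (rows 142–266), centred between the fingers (271…372). I check its position using the fisheye model.

```bash
python3 - <<'E'
from h import *
c=dict(np.load("wrist1.npz"))
i=c["color"][125:275,290:355,::-1]; cv2.imwrite("pics/w1z.png",cv2.resize(i,None,fx=4,fy=4,interpolation=cv2.INTER_CUBIC))
def pf(X):
    q=X@c["R"].T+c["t"]; r=np.hypot(q[0],q[1]); th=np.arctan2(r,q[2]); return np.round([c["cx"]+q[0]/r*th*c["fx"],c["cy"]+q[1]/r*th*c["fx"]],1)
for nm,x,z in [("cleartop",-.06,.06),("boundary top",.02,.06),("notchtop",.05,.06),("notch low",.06,.048)]:
    print(nm,[pf(T0+x*tx+y*ty+z*Z).tolist() for y in (-.003,.003)])
print("slot mouth", pf(T0-.065*tx+.02*Z),pf(T0+.065*tx+.02*Z))
E
```

```text
cleartop [[318.2, 156.3], [325.1, 156.3]]
boundary top [[318.3, 239.3], [324.6, 239.4]]
notchtop [[318.4, 266.1], [324.4, 266.1]]
notch low [[318.5, 268.2], [324.3, 268.2]]
slot mouth [321.6 143.4] [321.4 258.8]
```

View pics/w1z.png

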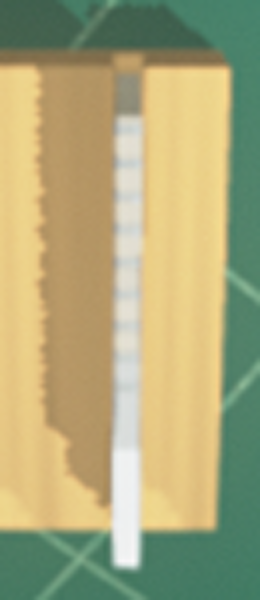

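The prediction matches laterally to under 1 px. Along the plate it is about 1.5 mm toward the clear end, so the grasp falls at x ≈ -28, which is fine. Descending and closing.

```bash
python3 -m inch '{"dr":[[0.002,0,0],[0,0,0],[0,0,0],[0,0,0],[0,0,0],[0,0,0],[0,0,0],[0,0,0],[0,0,0],[0,0,0],[0,0,0],[0,0,0]],"translation":[[0.3,-0.01,0],[0.5,0,0],[0.5,0,0],[0.5,0,0],[0.5,0,0],[0.5,0,0],[0.4,0,0],[0.3,0,0],[0.2,0,0],[0.15,0,0],[0,0,0],[0,0,0]],"jaw":[-0.1,-0.1,-0.1,-0.1,-0.1,-0.1,-0.1,-0.1,-0.1,-0.1,-0.1,-0.1]}'
python3 st.py .046
python3 - <<'E'
from h import *
from workcell import eyes
c=eyes.camera("wrist"); a=c["color"][:,:,::-1]
c=eyes.camera("side"); b=c["color"][215:315,250:370,::-1]
cv2.imwrite("pics/w2.png",a); cv2.imwrite("pics/s2.png",cv2.resize(b,None,fx=5,fy=5,interpolation=cv2.INTER_CUBIC))
E
```

```text
t: 7.37
tcp_pos: [0.5716, -0.1356, 0.0463]
tcp_rot: [0.238, 0.666, 0.238, -0.666]
contact_force: [-0.1, -0.2, -0.2]
opening: 0.452
t 7.37 turn [ 0.002 -0.    -0.   ] shift(now axes) [ 0.008 -0.012  0.119] shift(goal axes) [ 0.008 -0.011  0.119] world mm [-4.  -2.7 -0.3]
[-20.  26. 100.   0.  54.  30.] 0.4519059895621409
```

View pics/w2.png

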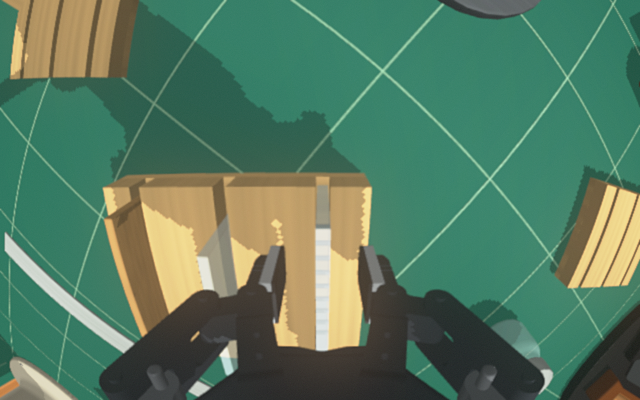

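View pics/s2.png

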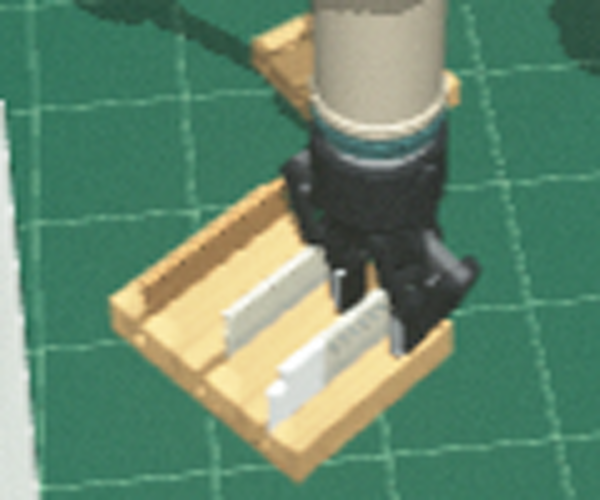

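The plate (columns 316–330) sits between the pads at 280 and 362, and the clear end is inside the gripper. Closing, then checking.

```bash
python3 -m inch '{"dr":[[0,0,0],[0,0,0],[0,0,0],[0,0,0],[0,0,0],[0,0,0],[0,0,0],[0,0,0]],"translation":[[0,0,0],[0,0,0],[0,0,0],[0,0,0],[0,0,0],[0,0,0],[0,0,0],[0,0,0]],"jaw":[-1,-1,-1,-1,-1,-1,-1,-1]}'
python3 -m inch '{"dr":[[0,0,0],[0,0,0],[0,0,0],[0,0,0]],"translation":[[-0.1,0,0],[-0.1,0,0],[-0.1,0,0],[-0.1,0,0]],"jaw":[-1,-1,-1,-1]}'
```

```text
t: 8.13
tcp_pos: [0.5719, -0.1356, 0.0468]
tcp_rot: [0.238, 0.666, 0.238, -0.665]
contact_force: [-0.4, 0.4, 5.8]
opening: 0.059
t: 8.47
tcp_pos: [0.5711, -0.1354, 0.0622]
tcp_rot: [-0.238, -0.666, -0.238, 0.666]
contact_force: [-0.6, -0.7, -1.0]
opening: 0.059
```

```bash
python3 -m inch '{"dr":[[0,0,0],[0,0,0],[0,0,0],[0,0,0],[0,0,0],[0,0,0],[0,0,0],[0,0,0],[0,0,0],[0,0,0],[0,0,0],[0,0,0]],"translation":[[-0.2,0,0],[-0.3,0,0],[-0.4,0,0],[-0.5,0,0],[-0.5,0,0],[-0.5,0,0],[-0.5,0,0],[-0.5,0,0],[-0.5,0,0],[-0.5,0,0],[-0.3,0,0],[0,0,0]],"jaw":[-1,-1,-1,-1,-1,-1,-1,-1,-1,-1,-1,-1]}'
cat > fin.py <<'E'
from h import *
from workcell import arm
s=arm.sense(); zf=np.cross(e,-n)
p=spot-.0665*e+.003*(-n)+.006*zf
delta(s,p,Rxy(-zf,-n)); print(np.degrees(s["joint_positions"]).round(0),s["opening"],s["contact_force"])
E
python3 fin.py
python3 - <<'E'
from h import *
from workcell import eyes
for nm in ["wrist","scene"]:
    c=eyes.camera(nm); np.savez(nm+"3.npz",**c); cv2.imwrite(f"pics/{nm}3.png",c["color"][:,:,::-1])
E
```

```text
t: 9.47
tcp_pos: [0.5725, -0.1358, 0.2538]
tcp_rot: [0.239, 0.668, 0.237, -0.664]
contact_force: [1.3, -0.3, -0.2]
opening: 0.061
t 9.47 turn [ 1.205  0.494 -0.317] shift(now axes) [ 0.954  2.119 -0.27 ] shift(goal axes) [ 1.479 -0.146 -1.806] world mm [ 62.3 -58.8 -37.7]
[-20.  16.  83.   0.  80.  31.] 0.06061330786245737 [ 1.32588945 -0.32949743 -0.16306532]
```

View pics/scene3.png

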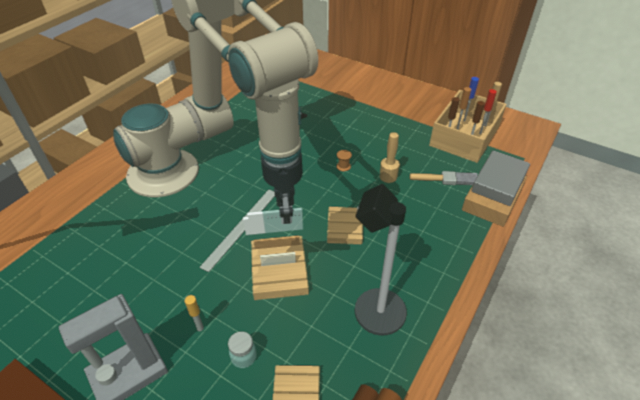

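View pics/wrist3.png

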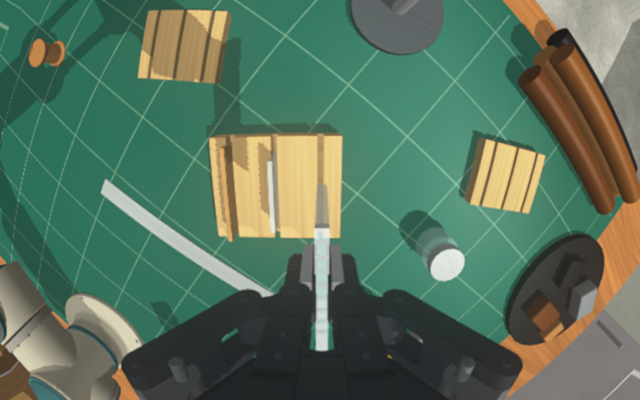

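The template is held clear of the stand, frosted end towards the robot (scene (221,258)), and the neighbours are unmoved. Rotating.

```bash
python3 -m inch '{"dr":[[0.067,0.0274,-0.0176],[0.067,0.0274,-0.0176],[0.067,0.0274,-0.0176],[0.067,0.0274,-0.0176],[0.067,0.0274,-0.0176],[0.067,0.0274,-0.0176],[0.067,0.0274,-0.0176],[0.067,0.0274,-0.0176],[0.067,0.0274,-0.0176]],"translation":[[0,0,0],[0,0,0],[0,0,0],[0,0,0],[0,0,0],[0,0,0],[0,0,0],[0,0,0],[0,0,0]],"jaw":[-1,-1,-1,-1,-1,-1,-1,-1,-1]}'
python3 fin.py
```

```text
t: 10.32
tcp_pos: [0.5705, -0.1353, 0.2483]
tcp_rot: [-0.222, 0.777, 0.027, -0.589]
contact_force: [-0.7, 0.0, 0.1]
opening: 0.064
t 10.32 turn [ 0.595  0.251 -0.161] shift(now axes) [ 0.77   1.283 -1.785] shift(goal axes) [ 1.415 -0.276 -1.83 ] world mm [ 64.3 -59.2 -32.2]
[-35.  12.  95.  27.  70.  62.] 0.06363795219058402 [-0.72522192  0.03884196  0.13152838]
```

```bash
python3 -m inch '{"dr":[[0.066,0.0279,-0.0179],[0.066,0.0279,-0.0179],[0.066,0.0279,-0.0179],[0.066,0.0279,-0.0179],[0.066,0.0279,-0.0179],[0.066,0.0279,-0.0179],[0.066,0.0279,-0.0179],[0.066,0.0279,-0.0179],[0.066,0.0279,-0.0179],[0,0,0]],"translation":[[0,0,0],[0,0,0],[0,0,0],[0,0,0],[0,0,0],[0,0,0],[0,0,0],[0,0,0],[0,0,0],[0,0,0]],"jaw":[-1,-1,-1,-1,-1,-1,-1,-1,-1,-1]}'
python3 fin.py
```

```text
t: 11.15
tcp_pos: [0.5683, -0.1328, 0.2469]
tcp_rot: [-0.614, 0.682, -0.186, -0.351]
contact_force: [0.3, 0.6, -1.7]
opening: 0.061
t 11.15 turn [ 0.003  0.003 -0.001] shift(now axes) [ 1.407 -0.32  -1.913] shift(goal axes) [ 1.416 -0.326 -1.905] world mm [ 66.5 -61.8 -30.8]
[-42.   4. 117.  55.  46.  88.] 0.06112552096428924 [ 0.29209994  0.57909559 -1.74906311]
```

```bash
python3 -m inch '{"dr":[[0.003,0.003,0],[0,0,0],[0,0,0],[0,0,0],[0,0,0],[0,0,0],[0,0,0],[0,0,0]],"translation":[[0.12,-0.03,-0.16],[0.24,-0.055,-0.32],[0.24,-0.055,-0.32],[0.24,-0.055,-0.32],[0.24,-0.055,-0.32],[0.2,-0.045,-0.27],[0.14,-0.03,-0.19],[0,0,0]],"jaw":[-1,-1,-1,-1,-1,-1,-1,-1]}'
python3 fin.py
python3 - <<'E'
from h import *
from workcell import eyes,models
for nm in ["wrist","scene","side"]:
    c=eyes.camera(nm); np.savez(nm+"4.npz",**c); cv2.imwrite(f"pics/{nm}4.png",c["color"][:,:,::-1])
    if nm!="wrist":
        b=c["color"][160:300,250:420,::-1]; cv2.imwrite(f"pics/{nm}4z.png",cv2.resize(b,None,fx=4,fy=4,interpolation=cv2.INTER_CUBIC))
        print(nm,[(x["pixel"],x["p"]) for x in models.place_of("label",nm)][:2],proj(c,spot))
E
```

```text
t: 11.82
tcp_pos: [0.6395, -0.199, 0.2186]
tcp_rot: [-0.613, 0.684, -0.188, -0.348]
contact_force: [-0.1, 0.0, -0.5]
opening: 0.059
t 11.82 turn [ 0.003 -0.003  0.001] shift(now axes) [-0.017  0.104  0.138] shift(goal axes) [-0.016  0.105  0.137] world mm [-4.7  4.5 -2.5]
[-42.  13. 109.  57.  44.  85.] 0.059336276788619295 [-0.1140826   0.01867349 -0.54050737]
scene [([239.1, 307.6], 0.92)] [310.45077923 237.67744207]
side [([235.5, 343.1], 0.59)] [344.07376258 235.94659758]
```

View pics/scene4z.png

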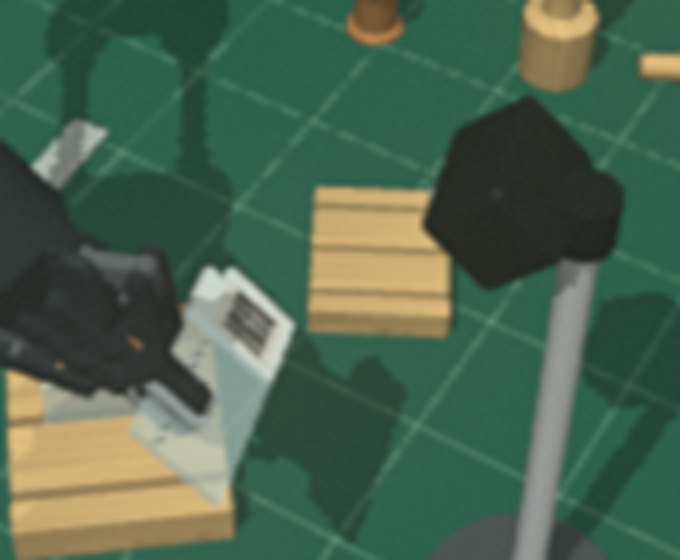

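View pics/side4z.png

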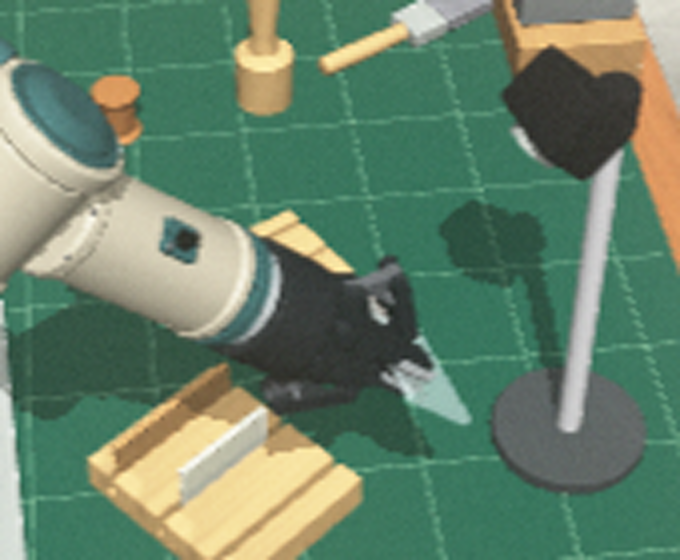

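View pics/wrist4.png

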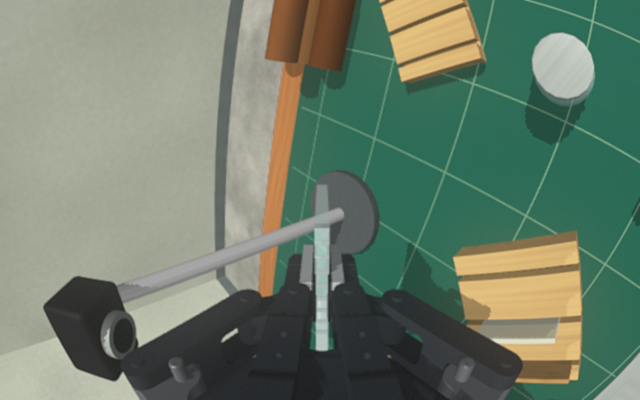

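```bash
python3 -m inch '{"dr":[[0.003,-0.003,0],[0,0,0],[0,0,0],[0,0,0],[0,0,0],[0,0,0],[0,0,0]],"translation":[[0,0.03,0.04],[-0.01,0.04,0.05],[-0.01,0.035,0.047],[0,0,0],[0,0,0],[0,0,0],[0,0,0]],"jaw":[-1,-1,-1,-1,-1,-1,-1]}'
python3 fin.py
python3 - <<'E'
from h import *
from workcell import eyes,models,arm
s=arm.sense(); R=Rq(s["tcp_rot"])
for nm in ["scene","side","wrist"]:
    c=eyes.camera(nm); np.savez(nm+"5.npz",**c)
    if nm=="wrist": cv2.imwrite("pics/wrist5.png",c["color"][:,:,::-1]); continue
    print(nm,[(np.round(x["pixel"],1)[::-1],round(x["p"],2)) for x in models.place_of("label",nm)][:2],"spot",proj(c,spot).round(1))
    X=cloud(c); V=(X-spot); a=V@n; b=V@e; zz=V@np.cross(e,-n)
    m=(np.abs(a)<.025)&(b>-.012)&(b<.02)&(np.abs(zz)<.028); p=X[m]
    if len(p)>20:
        ct=np.median(p,0); p=p[np.linalg.norm(p-ct,axis=1)<.05]; ct=p.mean(0); nn=np.linalg.svd(p-ct)[2][2]; nn*=np.sign(nn@n)
        print(len(p),"normal",nn.round(3),"vs",n.round(3),"ang",np.degrees(np.arccos(nn@n)).round(1),"offset mm",((p-spot)@n).mean()*1000)
    pts={k:spot+(x-.038)*e-(y+.003)*n+(z-.03)*np.cross(e,-n) for k,(x,y,z) in {"TLnotch":(.05,-.003,.06),"botfrost":(.06,-.003,0),"botclear":(-.06,-.003,0),"bound_bot":(.02,-.003,0),"notchlow":(.06,-.003,.048)}.items()}
    b=c["color"][200:300,260:380,::-1]; b=cv2.resize(b,None,fx=6,fy=6,interpolation=cv2.INTER_CUBIC)
    for k,P in pts.items():
        u=proj(c,P); print(k,u.round(1)); cv2.circle(b,(int((u[0]-260+.5)*6),int((u[1]-200+.5)*6)),4,(0,0,255),1)
    cv2.imwrite(f"pics/{nm}5z.png",b)
E
```

```text
t: 12.65
tcp_pos: [0.6333, -0.1927, 0.2174]
tcp_rot: [-0.616, 0.682, -0.187, -0.349]
contact_force: [0.3, -0.0, -0.1]
opening: 0.061
t 12.65 turn [-0.     0.     0.002] shift(now axes) [ 0.041  0.004 -0.054] shift(goal axes) [ 0.041  0.004 -0.054] world mm [ 1.6 -1.8 -1.3]
[-42.  13. 110.  58.  44.  85.] 0.060692413774102255 [ 0.27716039 -0.0242803  -0.13564003]
scene [(array([311. , 236.6]), 0.8)] spot [310.5 237.7]
270 normal [0.684 0.176 0.708] vs [0.686 0.173 0.707] ang 0.2 offset mm -1.6807291529968071
TLnotch [302.5 224.5]
botfrost [323.3 238.9]
botclear [304.9 283.5]
bound_bot [317.5 252.9]
notchlow [308.  224.7]
side [(array([344.9, 235. ]), 0.52)] spot [344.1 235.9]
TLnotch [335.3 229.5]
botfrost [347.8 233.8]
botclear [365.7 264.8]
bound_bot [353.5 243.7]
notchlow [336.8 228.5]
```

View pics/scene5z.png

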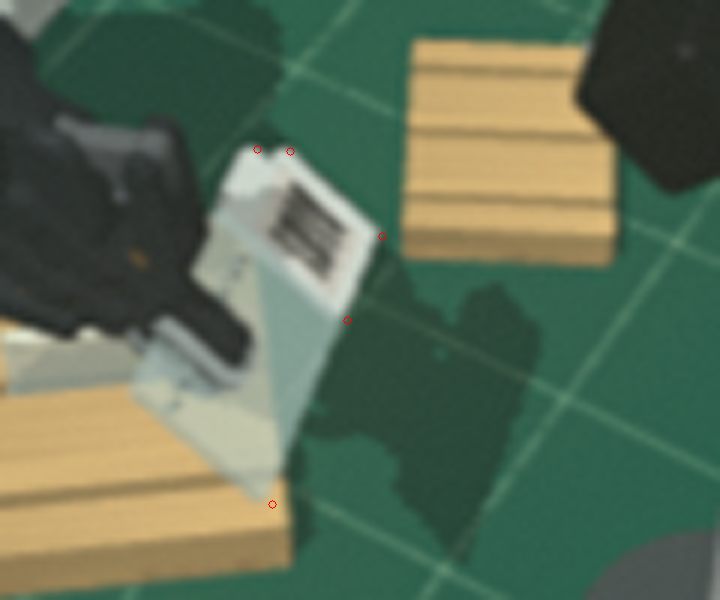

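View pics/side5z.png

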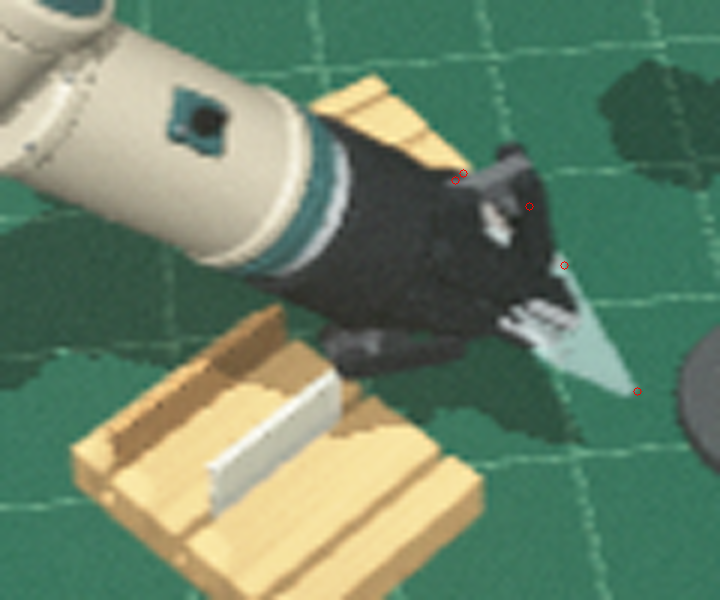

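```bash
python3 -m inch '{"dr":[[0,0,0],[0,0,0],[0,0,0],[0,0,0],[0,0,0],[0,0,0],[0,0,0],[0,0,0],[0,0,0],[0,0,0]],"translation":[[0.03,0,-0.03],[0,0,0],[0,0,0],[0,0,0],[0,0,0],[0,0,0],[0,0,0],[0,0,0],[0,0,0],[0,0,0]],"jaw":[-1,-1,-1,-1,-1,-1,-1,-1,-1,-1]}'
python3 fin.py
python3 - <<'E'
from h import *
from workcell import eyes,models,arm,order
print(abs(arm.sense()["qd"]).max())
c=eyes.camera("scene"); print([(np.round(x["pixel"],1)[::-1],round(x["p"],2)) for x in models.place_of("label","scene")][:2],proj(c,spot))
print(arm.sense()["t"]); print(order.sign_off())
E
```

```text
t: 13.73
tcp_pos: [0.6343, -0.1937, 0.2164]
tcp_rot: [-0.616, 0.682, -0.187, -0.349]
contact_force: [0.2, -0.5, -0.8]
opening: 0.061
t 13.73 turn [-0.     0.     0.002] shift(now axes) [ 0.01   0.001 -0.025] shift(goal axes) [ 0.01   0.001 -0.025] world mm [ 0.5 -0.9 -0.3]
[-42.  13. 110.  58.  44.  85.] 0.061060870151938784 [ 0.19547064 -0.45159133 -0.82136529]
0.0015477293304097493
[(array([306.7, 236.2]), 0.7)] [310.45077923 237.67744207]
13.8333
the job is handed in; nothing more can be done
None
```

I took the template out of its slot by the clear end (pads about x = -39 to -17 mm) and lifted it straight up. I turned it label-up and handed the job in at 13.8 s, while holding it still at the reading spot.

**Arm pose:** the last check put the tool about 1 mm and 0.2° from the computed goal. The arm was still, with under 1 N of measured force.

**Label angle:** about 1 mm before the final nudge, the depth fit of the label face was 0.2° from square to the lens. The fitted face was 1.7 mm off the reading spot along the line of sight.

**Label position:** before that nudge, the label network put the label about 1 px from the projected reading spot in both fixed views. After the nudge, its single reading in the scene view was about 4 px (around 7 mm) off. A 1–2 mm move can't explain that, and I put it down to network noise. I did not take another reading to confirm it.

**Other things in the scene:** the stand's other two plates and the reader looked unmoved in the later pictures. I did not measure the mallet, spool, jar or punch again at the end.

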